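# Dock the bin and open the feeder gate fully

## Robot

A 6-joint arm with a two-finger parallel gripper is mounted at the origin on the work surface; the furniture and walls round the work are solid. World frame = base frame: x ahead of the robot, y to its left, z up, the work surface at z = 0. Lengths are in mm, angles in degrees, forces in N, time in s.
With the tool pointing down it reaches from about 250 to 725 mm from the base axis. Payload 9.7 kg.
Tool frame: the origin (TCP) lies between the finger pads; the fingertips stand 8 mm ahead of it and the grasp point (between the pads) lies 11 mm behind it; z points along the fingers, y is the direction in which the jaws open and shut (so a half turn about z gives the same grasp; the last joint's range is limited). The gripper opens to 85 mm and grips with 20 to 120 N. Pads are 22 mm wide; open, the fingers measure 114 mm over their backs; the gripper's body (76 mm by 85 mm) begins 54 mm behind the grasp point. The pads swing forward as they close: fully open they stand 13 mm farther back than shut.
Start: joints at [71.161, 4.979, 10.078, 95.1, 0, 90], TCP at [177.596, 520.535, 239.284] pointing down, gripper open.
Joint ranges: [-179.16, 179.16], [-48.56, 103.87], [-65.8, 70.77], [-126.05, 130.52], [-82.76, 87.17], [-180, 180]. Speed limits (degrees/s): [127.2, 127.2, 147.25, 180, 180, 180].

## Interface

Orientations are given as a 3x3 rotation matrix whose columns are the frame's x, y, z axes.
In Python, from plant import telemetry, capture, job, spotter gives the robot as it stands.
- The arm moves only by the shell command python3 -m inch 'ROWS' [FORCE]. ROWS is JSON, a list of rows, each a list of 5 numbers: the shift along the tool's x, y, z in m, then the turn about the tool's z in units of 5 degrees (1.0 is 5 degrees), then the closure, from 0 (fully open) to 1 (shut). In form: [[dx, dy, dz, yaw, fingers], ...]. A call has 1 to 12 rows; each row shifts and turns the commanded pose from where the row before left it, along the tool's axes as they then stand; what a row does not reach is not made up. A row lasts 1/8 s, in which the tool goes at most 62.5 mm and 10.7 degrees, less where a joint would pass 70% of its speed; a pose out of reach is approached as far as the arm can. A call is refused whole if a number of a shift passes 0.0625 or a number of a turn 1, either way. A call with a gripper value outside its range is refused whole. The fingers move at their own pace and stop on an object; FORCE is the grip in N (left out, the last holds). Time passes only in rows, so rows that do not move let the fingers close. It gives the time, the measured TCP pose, the force and the opening at its end, in the units of the state.
- telemetry.get_obs(): the state, without advancing time (a new reading comes with each control period).
- capture(name): name is "scene" or "top"; returns a dict with "frame" (420x560x3 uint8, blue, green, red), "range_z" (420x560 float32, mm along the optical axis (not along the pixel's ray), 0 where there is no reading), "fx", "fy", "cx", "cy" (pixels), "world_to_cam" (4x4, takes a point from world to camera coordinates). Camera axes: x right, y down, z forward; pixel columns grow to the right and rows downward; lengths in mm; the calibration is good to about 2 mm. A picture is of the moment at which its call begins.
- job.hand_in(): hands the job in, once; it reports no verdict.
Trained networks look in a picture, given as the dict that the camera call returned (one of the last four; its "shot" number tells which), for a name from the list of things; names that differ only in an ending like _2 or _b are one class to them, and where a whole thing is asked for, a point or a joint stands for the part that bears it (a point fixed in the world has none). Each returns a list of dicts, best first, with "p" (0 to 1); they miss things now and then, are a little off and sometimes report something else, mostly with a low value. They report only what shows in the picture. A call takes as long as a camera call.
- spotter.search_frame(thing, picture): "position" ([column, row] in pixels, amid what is visible of it).
The state is a dict: "time_s": time; "joints": joint angles; "joint_velocities": joint speeds; "joint_torque": joint torques, N m; "position": TCP position; "orientation": TCP orientation; "force": force on the tool from outside, world axes, zero at the start; "moment": the same for the moment, N m; "grip_width": finger opening in mm.
Only numpy, scipy, OpenCV 4.12 (cv2) and the standard library are available. Lean on these libraries where they do the work, as an engineer would, in place of code of your own. Each camera call takes 0.05 s, during which the arm holds its last target. There are 200 camera calls.

## Task

Using the fingertips only, push the small red bin that stands in front of the parts feeder straight back between the guide rails, under the chute, until it sits squarely against the back stop. Then push the feeder's gate lever from its closed position past the first notch and all the way to the second stop, so that the gate is fully open. Do not grip or lift the bin or the lever, and leave the other things on the bench undisturbed.

Things in the scene. Friction and masses are not known exactly. Their poses are not given: they have to be found in the camera images.
- feeder: Parts feeder, fixed on the bench: grey housing 150 mm high, its front at x = +95 mm, round hopper on top (to 305 mm), chute, bin bay, gate lever. Origin on the bench surface (z = 0) where the centre of the fully docked bin comes to stand; x points away from the robot, the way the bin is pushed home; y left, z up. The bench nearer to the robot than world x = 0.45 is 6 mm lower.
- dock (a point): Same point and axes as the feeder's origin: where the docked bin's centre comes. From it: face of the back stop at x = +58 mm (30 mm high); inner faces of the guide rails (25 mm high, 6 mm thick) at y = +-103 mm, flaring outwards from x = -50 mm to a mouth about 247 mm wide at x = -95 mm. The chute overhangs the bay from x = +15 mm on, its lowest edge 70 mm above the bench.
- bin: Small red open bin, 190 x 120 mm, 52 mm high, walls 6 mm, 0.2 kg, loose, empty. Origin: centre of its underside; own x along the 190 mm side. Outer wall faces at x = +-93, y = +-58 mm. Starts 70 to 100 mm short of the dock, its x axis within 0.13 rad of the feeder's y axis, up to 15 mm to one side; the long wall facing the robot is the one to push. Docked, its origin is at dock.
- gate_lever (a joint): Lever angle, rad: 0 = closed, at the first stop (start); 0.6 = first notch, where it stays if left; 1.17 = second stop, gate fully open. Grows anticlockwise seen from above: the paddle moves from left to right seen from the robot. Detents resist with up to 7 N at the paddle (most near 0.15 and 0.75) and turn over at 0.3 and 0.9, then draw it on to the next place; friction 1 N.
- lever_push (a point): Middle of the paddle's rear face (left, seen from the robot), where to push; 85 mm above the bench, moves with the lever: 115 mm out from the pivot along the arm and 8 mm behind the arm's centre line. Own -x points outwards along the arm, own -y is the way it travels. At joint 0 the arm points 0.585 rad to the left of the feeder's -x, at 1.17 as much to the right.
- lever_pivot (a point): On the lever's upright pivot axis, 43 mm above the bench, at x = -20, y = -250 mm in the feeder's frame. Below it a round grey pedestal, 85 mm radius, 40 mm high, with two stop pins to 60 mm; hub to 69 mm. The flat steel arm (16 mm wide, 47 to 56 mm above the bench) reaches from here towards the robot and carries the paddle.
- paddle_top (a point): Middle of the top of the upright light grey paddle at the lever's end, 112 mm above the bench. The paddle is 16 mm thick along the travel (a rear and a leading half of 8 mm), 40 mm wide (95 to 135 mm from the pivot) and stands from 52 to 112 mm above the bench. Push on its rear face; pressing the rear and the leading half at once is pinching. Axes as lever_push.
- marker: Bystander: felt marker with white barrel and blue cap, 136 x 18 x 18 mm, lying between the bay's right guide rail and the lever pedestal; origin under its middle, its x axis along it.
- stamp: Bystander: turned wooden inspection stamp, 27 mm across, 63 mm high, standing to the right of the lever pedestal; origin at the centre of its foot.
- gauge_set: Bystander: five step gauges in a wooden cradle, 45 x 110 x 38 mm, to the left of the bay; origin at the centre of its underside.

How it is judged (in metres and radians):
On the way, in this order (a step that is already met when the one before it is completed fails the run):
1. the bin is home against the back stop, square, flat on the bench (x of bin in the frame of feeder between -0.012 and 0.012 m and y of bin in the frame of feeder between -0.02 and 0.02 m and angle between the y axis of bin and the x axis of feeder, either way round below 0.12 rad and height (world z) of bin below 0.008 m and angle between bin's own z axis and vertical below 0.08 rad and linear speed of bin below 0.02 m/s), for 0.2 s.
2. the gate lever has been pushed past the first notch to the second stop (value of joint gate_lever above 1.08 rad), for 0.2 s.
At the end, for the whole second after the job is handed in: The bin is at rest flat on the bench against the back stop (centre within 12 mm of the docked place along the bay, 20 mm across it, turned less than 0.12 rad) and the gate lever rests at its second stop (joint above 1.08 rad of 1.17) (all of step 1 and value of joint gate_lever above 1.08 rad and velocity of joint gate_lever between -0.1 and 0.1 rad/s); the robot touches nothing.
It fails at once if the bin is lifted or tipped (height (world z) of bin above 0.015 m or angle between bin's own z axis and vertical above 0.25 rad).
It fails at once if a wall of the bin is gripped between the fingers (contact force between the fingers and bin above 0.5 N and z of the grasp point in the frame of bin below 0.055 m and (((y of the grasp point in the frame of bin between 0.049 and 0.0585 m or y of the grasp point in the frame of bin between -0.0585 and -0.049 m) and x of the grasp point in the frame of bin between -0.095 and 0.095 m) or ((x of the grasp point in the frame of bin between 0.084 and 0.0935 m or x of the grasp point in the frame of bin between -0.0935 and -0.084 m) and y of the grasp point in the frame of bin between -0.06 and 0.06 m))).
It fails at once if the lever's paddle is pinched (both its halves pressed at once) (contact force between the fingers and gate_lever_c2 above 2 N and contact force between the fingers and gate_lever_c3 above 2 N).
It fails at once if the marker, stamp or gauge set is moved more than 30 mm or knocked over (distance of any of marker, stamp, gauge_set from where it was at the start of the episode above 0.03 m or angle between stamp's own z axis and vertical above 0.5 rad).
It also fails if it takes over 51 s, if anything falls off the work surface, if the arm or the gripper's body presses on something with over 40 N, if the wrist force passes 120 N, or if a joint passes its speed limit or range.

## Working session

There is one attempt and no reset: what is moved stays moved. The work goes in short steps, Python scripts to look and compute and a shell command to move; the robot and the scene stay as the last step left them, time stands still between calls to the robot, and variables do not carry over. Pictures are saved under pics/ and viewed, about 8 in all and at most 12, crops included, and the job is handed in when it is done.

```bash
ls; mkdir -p pics; cat > h.py <<'E'
import numpy as np, cv2
from plant import telemetry, capture, job, spotter
def back(p,u,v,z=None,r=3):
    """pixel -> world mm; by depth, or onto the plane world z"""
    T=np.linalg.inv(p["world_to_cam"]); ray=np.array([(u-p["cx"])/p["fx"],(v-p["cy"])/p["fy"],1])
    if z is None:
        d=p["range_z"][int(v)-r:int(v)+r+1,int(u)-r:int(u)+r+1]; s=np.median(d[d>0])
    else:
        s=(z-T[2,3])/(T[2,:3]@ray)
    return T[:3,:3]@(ray*s)+T[:3,3]
def cloud(p):
    v,u=np.mgrid[:420,:560]; d=p["range_z"]
    c=np.stack([(u-p["cx"])/p["fx"]*d,(v-p["cy"])/p["fy"]*d,d,np.ones_like(d)],-1)
    w=(c@np.linalg.inv(p["world_to_cam"]).T)[...,:3]; w[d==0]=np.nan
    return w
E
python3 - <<'E'
from h import *
np.set_printoptions(precision=1,suppress=True)
o=telemetry.get_obs(); print(o)
for n in("scene","top"):
    p=capture(n); cv2.imwrite(f"pics/{n}0.png",p["frame"]); np.save(n,p,allow_pickle=True)
    print(n,np.linalg.inv(p["world_to_cam"])[:3],p["fx"])
    for t in("bin","feeder","dock","lever_push","lever_pivot","paddle_top","marker","stamp","gauge_set"):
        r=spotter.search_frame(t,p)[:2]
        for q in r:
            print(t,round(q["p"],2),np.array(q["position"]),back(p,*q["position"]))
E
```

```text
pics
{'time_s': 0.0, 'joints': array([71.2,  5. , 10. , 95.1,  0. , 90. ]), 'joint_velocities': array([-0. ,  0. ,  0. , -0. , -0. , -0.1]), 'joint_torque': array([ -0. , -52. ,  46.5,   0. ,   0. ,  -0. ]), 'position': array([177.5, 520.3, 238.6]), 'orientation': array([[-0.9,  0.3, -0. ],
       [ 0.3,  0.9, -0. ],
       [ 0. , -0. , -1. ]]), 'force': array([-0.3,  0. ,  0.1]), 'moment': array([0. , 0.1, 0. ]), 'grip_width': 85.06855135596378}
scene [[   0.5   -0.6    0.7  -21.5]
 [  -0.9   -0.3    0.3 -266.9]
 [   0.    -0.7   -0.7  707.5]] 395.7864047650807
bin 0.84 [282.6 227.7] [602.4  40.7   1.2]
feeder 0.56 [352.1 173.4] [754.6 -70.7 111.8]
dock 0.92 [354.6 170.2] [756.8 -74.9 121.8]
dock 0.41 [282.2 228.7] [599.7  40.4   0.3]
lever_push 0.93 [356.5 240.9] [ 550.5 -156.6  105.5]
lever_push 0.43 [284.2 228. ] [602.5  36.3   2.2]
lever_pivot 0.89 [358.2 244.2] [ 558.3 -160.1   89.6]
paddle_top 0.98 [358.2 244.6] [ 557.8 -160.4   89. ]
marker 0.75 [335.6 250. ] [ 585.9 -106.9   14.6]
stamp 0.67 [456.3 274. ] [ 633.2 -366.4   31.4]
gauge_set 0.72 [358.6 243.5] [ 557.1 -160.8   93.3]
gauge_set 0.7 [203.8 199.6] [571.9 255.6  26.2]
top [[  -0.    -1.     0.1  440.1]
 [  -1.     0.     0.     8.3]
 [  -0.    -0.1   -1.  1231.7]] 431.1880983635094
feeder 0.91 [315.6 125.8] [800.9 -62.3 152.1]
feeder 0.49 [329.6 217.3] [ 577.8 -103.3   14.5]
dock 0.67 [314.7 132.2] [784.1 -59.6 151.4]
lever_push 0.56 [352.7 206.9] [ 602.2 -165.5   43.3]
lever_pivot 0.79 [358.3 206.3] [ 602.  -179.2   54.3]
paddle_top 0.83 [358.  208.2] [ 596.8 -178.3   53.7]
marker 0.78 [326.4 210.9] [598.1 -96.1  -0.2]
marker 0.68 [199.6 218. ] [581.9 263.9  28.4]
gauge_set 0.67 [200.1 216.7] [586.3 264.   21.7]
gauge_set 0.49 [421.9 195. ] [ 634.5 -363.7   23.6]
```

```bash
python3 - <<'E'
from h import *
a=cv2.imread("pics/scene0.png")[120:330,150:490];b=cv2.imread("pics/top0.png")[80:290,160:450]
cv2.imwrite("pics/a.png",cv2.resize(a,None,fx=2.3,fy=2.3,interpolation=cv2.INTER_CUBIC))
cv2.imwrite("pics/b.png",cv2.resize(b,None,fx=2.7,fy=2.7,interpolation=cv2.INTER_CUBIC))
E
```

```text
(no output)
```

View pics/a.png

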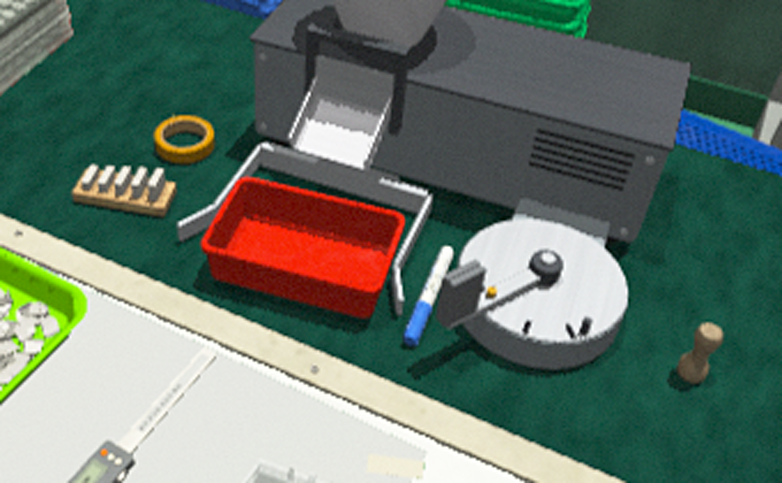

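View pics/b.png

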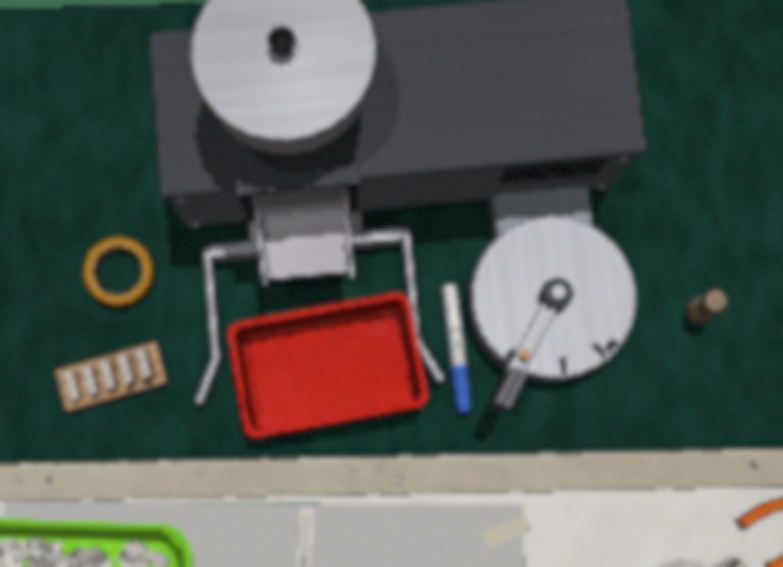

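The top view shows the bin about 0.1 rad anticlockwise of the feeder with its front right corner near the right rail's flare. The paddle is at crop (510,387), so the lever is closed, and the marker lies beside it. Next I fit the feeder and bin poses.

```bash
cat > fit.py <<'E'
from h import *
from scipy.optimize import least_squares
def binpose(p,sh=None):
    f=p["frame"].astype(int); m=((f[...,2]>90)&(f[...,1]<70)&(f[...,0]<70)).astype(np.uint8)
    n,l,s,c=cv2.connectedComponentsWithStats(m); k=1+np.argmax(s[1:,4]); w=cloud(p)
    q=w[(l==k)]; q=q[np.isfinite(q[:,0])]; r=q[(q[:,2]>46)&(q[:,2]<58)]
    (cx,cy),(a,b),ang=cv2.minAreaRect(r[:,:2].astype(np.float32))
    if a<b: ang+=90
    return cx,cy,a,b,(ang%180)-90,len(r)   # last angle: bin x axis relative to world y
E
python3 - <<'E'
from fit import *
np.set_printoptions(precision=2,suppress=True)
for n in("scene","top"):
    p=np.load(n+".npy",allow_pickle=True).item(); w=cloud(p).reshape(-1,3); w=w[np.isfinite(w[:,0])]
    print(n,"bin",np.array(binpose(p)))
    q=w[(w[:,2]>85)&(w[:,2]<140)&(w[:,0]>630)&(w[:,0]<900)&(w[:,1]<-100)&(w[:,1]>-330)]
    x,y=q[:,0],q[:,1]
    A=np.polyfit(y,x,1)
    for _ in range(8):
        r=x-np.polyval(A,y); g=abs(r)<6; A=np.polyfit(y[g],x[g],1)
    print("front x=a*y+b",A,"yaw deg",np.degrees(-A[0]),g.sum(),len(q))
    # housing top front edge
    t=w[(abs(w[:,2]-150)<6)&(w[:,0]<1000)]; 
    e=[(yy,t[(abs(t[:,1]-yy)<6),0].min()) for yy in range(-300,80,12) if (abs(t[:,1]-yy)<6).sum()>5]
    e=np.array(e); B=np.polyfit(e[:,0],e[:,1],1); g=abs(e[:,1]-np.polyval(B,e[:,0]))<6; B=np.polyfit(e[g,0],e[g,1],1)
    print("topedge",B,np.degrees(-B[0]),g.sum())
    h=w[(abs(w[:,2]-69)<5)&(np.hypot(w[:,0]-640,w[:,1]+210)<60)]
    print("hub",h.mean(0) if len(h) else 0,len(h))
    d=w[(abs(w[:,2]-40)<4)&(np.hypot(w[:,0]-640,w[:,1]+210)<110)]
    s=least_squares(lambda c:0,[0]) if 0 else cv2.minEnclosingCircle(d[:,:2].astype(np.float32)); print("pedestal",s)
    k=w[(w[:,2]>104)&(w[:,2]<118)&(np.hypot(w[:,0]-555,w[:,1]+160)<60)]
    print("paddle top",k.mean(0) if len(k) else 0,len(k))
    # rails
    for lo,hi in((60,170),(-110,-40)):
        R=w[(w[:,2]>17)&(w[:,2]<30)&(w[:,1]>lo)&(w[:,1]<hi)&(w[:,0]>595)&(w[:,0]<680)]
        print("rail",len(R)); 
        for xx in range(600,680,10):
            z=R[abs(R[:,0]-xx)<5]
            if len(z): print(xx,np.percentile(z[:,1],[5,50,95]),end=" ")
        print()
E
```

```text
scene bin [581.47  32.22 123.36 190.12   9.47 689.  ]
front x=a*y+b [ -0.07 750.01] yaw deg 4.159644652737989 1399 1407
topedge [ -0.1  741.71] 5.65279477275251 28
hub [ 647.34 -203.07   65.97] 76
pedestal ((656.70068359375, -204.92002868652344), 94.37838745117188)
paddle top [ 546.   -146.15  110.39] 145
rail 182
600 [123.22 148.49 153.54] 610 [124.3  137.3  152.41] 620 [ 97.39 114.01 150.37] 630 [ 62.21  81.75 152.49] 640 [151.5  153.05 155.22] 650 [151.35 152.6  154.87] 660 [152.16 153.02 158.36] 670 [152.48 155.19 158.18] 
rail 91
600 [-102.91  -66.2   -62.28] 610 [-104.86  -62.66  -58.63] 620 [-103.44  -61.85  -59.11] 630 [-103.05  -62.21  -57.99] 640 [-82.59 -61.14 -41.42] 650 [-81.12 -58.63 -41.45] 660 [-60.02 -59.26 -56.06] 670 [-59.39 -57.53 -55.22] 
top bin [583.78  33.46 120.54 189.57   9.35 490.  ]
front x=a*y+b [ -0.07 751.36] yaw deg 4.00148492635673 363 363
topedge [ -1.68 382.98] 96.24137379157735 1
hub [ 650.59 -200.97   66.89] 58
pedestal ((658.404296875, -201.81187438964844), 92.2217788696289)
paddle top [ 550.   -144.45  111.88] 94
rail 95
600 [124.22 150.06 153.08] 610 [124.96 150.22 154.58] 620 [106.5  125.79 155.51] 630 [ 62.29  94.5  155.61] 640 [152.41 154.11 155.42] 650 [152.39 155.19 157.97] 660 [152.74 154.87 158.58] 670 [154.74 156.64 158.02] 
rail 113
600 [-104.6   -83.37  -60.7 ] 610 [-105.17  -94.03  -56.6 ] 620 [-105.3   -96.95  -48.66] 630 [-102.72  -97.1   -46.24] 640 [-103.14  -60.19  -43.67] 650 [-99.27 -57.55 -42.1 ] 660 [-99.4  -58.18 -55.16] 670 [-82.54 -55.63 -52.79] <stdin>:15: RankWarning: Polyfit may be poorly conditioned
```

```bash
python3 -m inch '[[-0.0454,-0.0367,0,0,0],[-0.0454,-0.0367,0,0,0],[-0.0454,-0.0367,0,0,0],[-0.0454,-0.0367,0,0,0],[-0.0454,-0.0367,0,0,0],[-0.0454,-0.0367,0,0,0],[-0.0454,-0.0367,0,0,0],[-0.0454,-0.0367,0,0,0],[-0.0454,-0.0367,0,0,0],[-0.0454,-0.0367,0,0,0],[0,0,0,0,0]]'; python3 -m inch '[[0,0,0.02,-0.92,0],[0,0,0.03,-0.92,0],[0,0,0.03,-0.92,0],[0,0,0.03,-0.92,0],[0,0,0.03,-0.91,0],[0,0,0,0,0],[0,0,0,0,0]]'; python3 -c "
from h import *
o=telemetry.get_obs();print(o['joints'],o['position'],o['orientation'],o['grip_width'])"
```

```text
time_s: 2.38
position: [489.9, 23.6, 238.6]
orientation: [[-0.945, 0.327, -0.001], [0.327, 0.945, -0.0], [0.001, -0.001, -1.0]]
force: [-1.2, -0.1, -0.2]
grip_width: 85.3
time_s: 3.25
position: [489.1, 27.0, 100.7]
orientation: [[-0.998, -0.071, 0.001], [-0.071, 0.998, 0.0], [-0.001, 0.0, -1.0]]
force: [-0.2, 0.1, 1.0]
grip_width: 85.6
[ 3.16333719e+00 -3.77132857e+00 -1.40704565e+01  7.96259169e+01
  3.84692225e-03 -8.80895315e-01] [489.06707085  27.04780628 100.65416547] [[-9.97509045e-01 -7.05266496e-02  1.30251524e-03]
 [-7.05265279e-02  9.97509894e-01  1.39229790e-04]
 [-1.30909125e-03  4.70210976e-05 -9.99999142e-01]] 85.61002747844934
```

```bash
python3 -m inch '[[0,0,0.03,0,0],[0,0,0.03,0,0],[0,0,0.015,0,0],[0,0,0.01,0,0],[0,0,0,0,0],[0,0,0,0,0]]'; python3 - <<'E'
from fit import *
p=capture("scene"); cv2.imwrite("pics/c.png",cv2.resize(p["frame"][100:330,150:450],None,fx=2.5,fy=2.5,interpolation=cv2.INTER_CUBIC)); print(np.array(binpose(p)).round(1))
E
```

```text
time_s: 4.0
position: [489.4, 26.6, 15.3]
orientation: [[-0.997, -0.072, 0.001], [-0.072, 0.997, 0.0], [-0.001, -0.0, -1.0]]
force: [-0.1, -0.1, 0.3]
grip_width: 85.2
[588.6  -7.9 122.2 108.1 -80.4 284. ]
```

View pics/c.png

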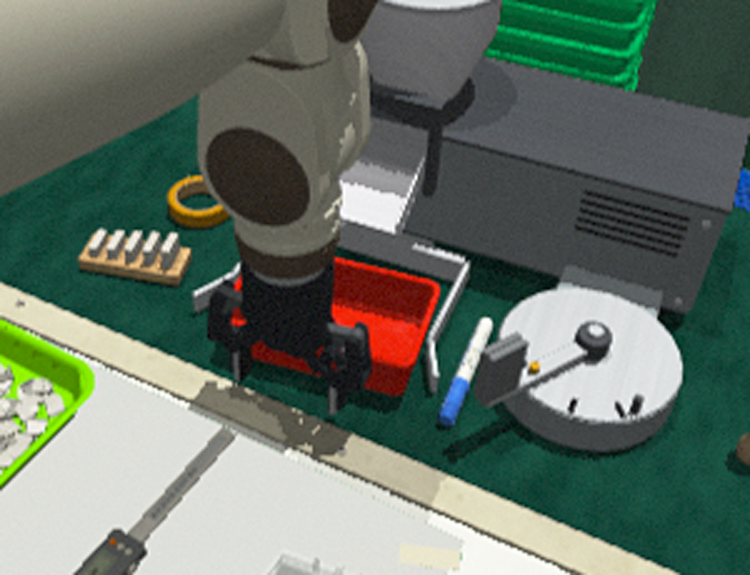

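The gripper stands in front of the bin (tips at crop (238,375) and (333,405)), upright and clear of it. Next I push straight back.

```bash
python3 -m inch '[[-0.007,0,0,0,0],[-0.007,0,0,0,0],[-0.007,0,0,0,0],[-0.007,0,0,0,0],[-0.006,0.001,0,0,0],[-0.006,0.001,0,0,0]]';python3 -m inch '[[-0.006,0.001,0,0,0],[-0.006,0.001,0,0,0],[-0.006,0.001,0,0,0],[-0.006,0,0,0,0],[-0.006,0,0,0,0],[-0.004,0,0,0,0]]'; python3 -m inch '[[-0.003,0,0,0,0],[-0.003,0,0,0,0],[-0.003,0,0,0,0],[-0.003,0,0,0,0]]'; python3 - <<'E'
from fit import *
p=capture("top"); cv2.imwrite("pics/d.png",cv2.resize(p["frame"][80:290,160:450],None,fx=2.5,fy=2.5,interpolation=cv2.INTER_CUBIC)); print(np.array(binpose(p)).round(1))
print(telemetry.get_obs()["force"])
E
```

```text
time_s: 4.8
position: [528.8, 31.5, 14.1]
orientation: [[-0.997, -0.072, -0.0], [-0.072, 0.997, -0.0], [0.0, -0.0, -1.0]]
force: [-1.1, -0.2, -0.8]
grip_width: 85.2
time_s: 5.55
position: [562.6, 36.9, 14.3]
orientation: [[-0.997, -0.072, -0.0], [-0.072, 0.997, -0.0], [0.0, -0.0, -1.0]]
force: [-1.3, -0.3, 1.9]
grip_width: 85.4
time_s: 6.05
position: [574.3, 37.8, 14.3]
orientation: [[-0.997, -0.072, -0.0], [-0.072, 0.997, -0.0], [0.0, -0.0, -1.0]]
force: [-0.8, 0.7, 0.3]
grip_width: 85.9
[  0.   0.   0.   0. -90.   0.]
[-0.34314405  0.59969479  0.89848313]
```

```bash
for i in 1; do python3 -m inch '[[-0.002,0,0,0,0],[-0.002,0,0,0,0],[-0.002,0,0,0,0]]'; python3 -m inch '[[-0.001,0,0,0,0],[-0.001,0,0,0,0],[0,0,0,0,0]]';  done; python3 - <<'E'
from fit import *
for n in("scene","top"):
    p=capture(n); f=p["frame"].astype(int); m=(f[...,2]>90)&(f[...,1]<70)&(f[...,0]<70); w=cloud(p)[m]; w=w[(w[:,2]>46)&(w[:,2]<58)]
    print(n,m.sum(),len(w), np.nanmin(w,0) if len(w) else 0,np.nanmax(w,0) if len(w) else 0)
    cv2.imwrite(f"pics/e_{n}.png",cv2.resize(p["frame"][100:330,150:450],None,fx=2.5,fy=2.5,interpolation=cv2.INTER_CUBIC))
E
```

```text
time_s: 6.48
position: [580.3, 38.2, 14.3]
orientation: [[-0.997, -0.072, -0.0], [-0.072, 0.997, -0.0], [0.0, -0.0, -1.0]]
force: [-1.8, 0.4, 1.3]
grip_width: 85.4
time_s: 6.85
position: [582.3, 38.3, 14.3]
orientation: [[-0.997, -0.072, 0.0], [-0.072, 0.997, 0.0], [-0.0, -0.0, -1.0]]
force: [-0.7, 0.7, -0.2]
grip_width: 85.5
scene 3136 1432 [ 304.19128603 -347.92559154   46.03529176] [715.75204481 134.78710796  54.67702877]
top 4300 851 [ 130.08140433 -343.72447442   46.00604792] [714.14695593 805.40739066  57.95925984]
```

View pics/e_scene.png

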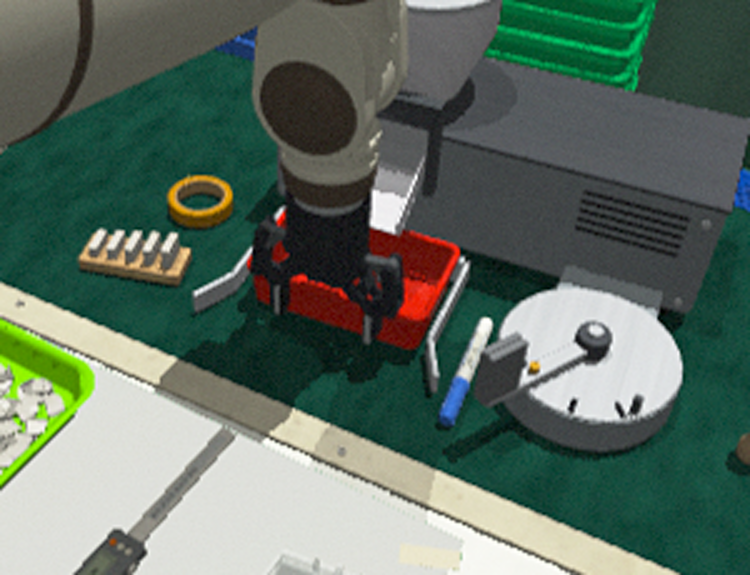

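The bin is square between the rails (crop 255–460, 210–345) and nearly home. I creep on until the force shows the back stop.

```bash
python3 -m inch '[[-0.001,0,0,0,0],[-0.001,0,0,0,0],[0,0,0,0,0]]'|grep -E "pos|force"; python3 -m inch '[[-0.001,0,0,0,0],[-0.001,0,0,0,0],[0,0,0,0,0]]'|grep -E "pos|force"
```

```text
position: [584.2, 38.5, 14.3]
force: [-1.4, 0.9, 1.4]
position: [584.3, 38.6, 14.3]
force: [-13.7, 0.6, 8.6]
```

```bash
python3 -m inch '[[0.005,0,0,0,0],[0.02,0,0,0,0],[0.025,0,0,0,0],[0,0,-0.04,0,0],[0,0,-0.05,0,0],[0.05,0,-0.05,0,0],[0.05,-0.05,-0.05,0,0.5],[0.03,-0.05,0,0,1],[0,-0.05,0,0,1],[0,-0.05,0,0,1],[0,0,0,0,1],[0,0,0,0,1]]' 30; python3 - <<'E'
from fit import *
for n in("scene","top"):
    p=capture(n); print(n,np.array(binpose(p)).round(1)); cv2.imwrite(f"pics/f_{n}.png",cv2.resize(p["frame"][80:290,160:450],None,fx=2.5,fy=2.5,interpolation=cv2.INTER_CUBIC))
E
```

```text
time_s: 9.2
position: [439.6, -158.5, 184.5]
orientation: [[-0.997, -0.071, 0.0], [-0.071, 0.997, 0.0], [-0.0, 0.0, -1.0]]
force: [-0.1, -0.7, -0.3]
grip_width: 0.0
scene [650.8  42.9 122.6 184.9   4.9 390. ]
top [652.7  44.  120.5 187.8   4.2 372. ]
```

View pics/f_top.png

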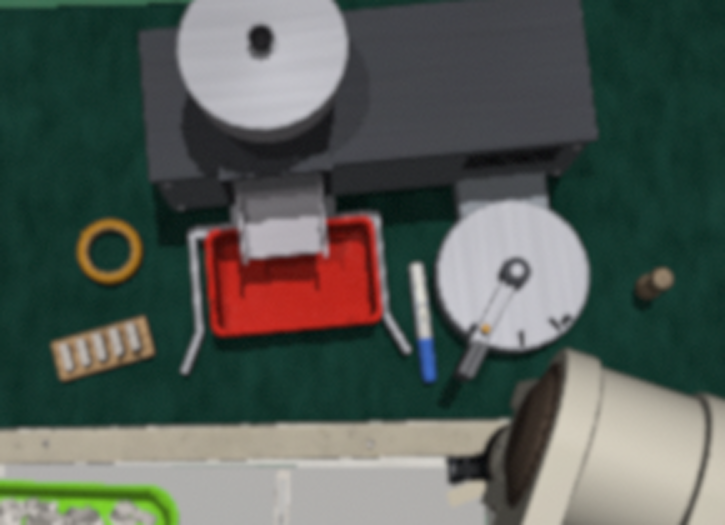

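The bin is home and square: (652.7, 44) against the expected (652.6, 47.5), yaw 4.2°. The bystanders have not moved. Now the lever, with the fingers shut.

```bash
python3 -m inch '[[0,0,0,-0.942,1],[0,0,0,-0.942,1],[0,0,0,-0.942,1],[0,0,0,-0.942,1],[0,0,0,-0.942,1],[0,0,0,-0.942,1],[0,0,0,-0.942,1],[0,0,0,-0.942,1],[0,0,0,-0.942,1],[0,0,0,-0.942,1],[0,0,0,-0.942,1],[0,0,0,-0.938,1]]'|grep -E "pos|ori"; python3 -m inch '[[-0.036,-0.03,0,0,1],[-0.036,-0.03,0,0,1],[-0.036,-0.03,0,0,1],[0,0,0,0,1],[0,0,0.04,0,1],[0,0,0.04,0,1],[0,0,0.028,0,1],[0,0,0,0,1],[0,0,0,0,1]]'; python3 - <<'E'
from fit import *
print(telemetry.get_obs()["joints"].round(1))
for n in ("scene",):
    p=capture(n); cv2.imwrite("pics/g.png",cv2.resize(p["frame"][140:310,240:480],None,fx=3,fy=3,interpolation=cv2.INTER_CUBIC))
E
```

```text
position: [439.9, -157.4, 184.7]
orientation: [[-0.487, -0.874, 0.0], [-0.874, 0.487, -0.0], [-0.0, -0.0, -1.0]]
time_s: 11.92
position: [571.4, -108.3, 78.3]
orientation: [[-0.49, -0.872, 0.002], [-0.872, 0.49, -0.0], [-0.001, -0.002, -1.0]]
force: [0.4, -0.4, 0.5]
grip_width: 0.2
[-10.7   9.1  -3.2  77.6  -0.  -71.4]
```

View pics/g.png

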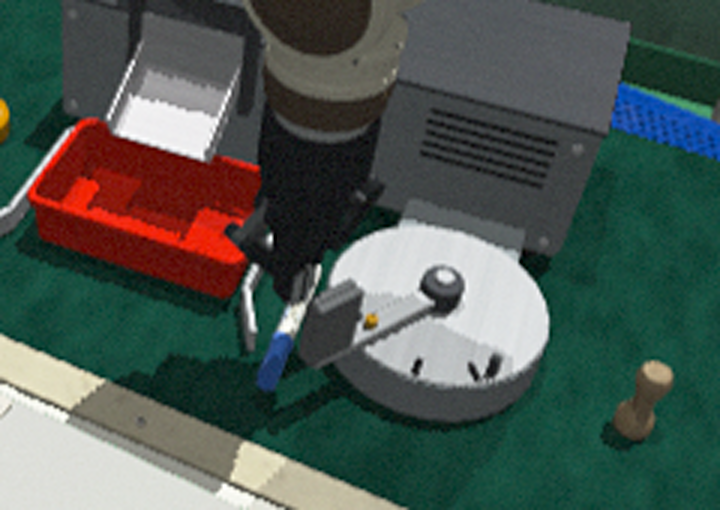

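The shut fingers hang to the left of the paddle (tips about (285,290), paddle at (335,320)), clear of the marker. Next I close the gap and follow the arc, turning with the lever.

```bash
python3 -m inch '[[0.012,0,0,0,1],[0.012,0,0,0,1],[0,0,0,0,1]]'|grep -E "pos|force"; python3 -m inch '[[0.0101,0.0012,0,-1,1],[0.0101,0.0012,0,-1,1],[0.0101,0.0012,0,-1,1]]'|grep -E "pos|force"; python3 -m inch '[[0.0101,0.0012,0,-1,1],[0.0101,0.0012,0,-1,1],[0.0101,0.0012,0,-1,1]]'|grep -E "pos|force"
```

```text
position: [559.1, -130.4, 77.1]
force: [0.4, 2.8, -0.1]
position: [543.8, -155.1, 76.9]
force: [1.9, 3.5, 1.8]
position: [534.8, -185.2, 76.6]
force: [-1.0, 0.2, 0.3]
```

```bash
python3 -m inch '[[0.0101,0.0012,0,-1,1],[0.0101,0.0012,0,-1,1],[0.0101,0.0012,0,-1,1]]'|grep -E "pos|force";  python3 -m inch '[[0.0101,0.0012,0,-1,1],[0.0101,0.0012,0,-1,1],[0.0101,0.0012,0,-1,1]]'|grep -E "pos|force"; python3 -m inch '[[0.0101,0.0012,0,-1,1],[0,0,0,0,1],[0,0,0,0,1]]'|grep -E "pos|force"; python3 - <<'E'
from fit import *
np.set_printoptions(precision=3,suppress=True)
P=np.array([650.3,-203]);
for n in("scene","top"):
    p=capture(n); w=cloud(p).reshape(-1,3); f=p["frame"].reshape(-1,3)
    k=w[(w[:,2]>104)&(w[:,2]<118)&(abs(np.hypot(w[:,0]-P[0],w[:,1]-P[1])-115)<24)]
    if len(k): d=k.mean(0)[:2]-P; a=np.degrees(np.arctan2(-d[1],-d[0])); print(n,len(k),k.mean(0),a,"joint",np.radians(a-4.1)+.585)
E
```

```text
position: [534.0, -214.4, 76.5]
force: [0.2, 7.8, 1.3]
position: [541.6, -245.2, 76.6]
force: [-0.7, 1.2, 0.8]
position: [545.6, -254.0, 76.5]
force: [-0.1, 0.2, 0.0]
scene 188 [ 710.193 -175.815  111.216] -155.5868315040908 joint -2.2020609818237933
top 81 [ 762.26  -192.217  110.631] -174.49870846388612 joint -2.5321355025042767
```

```bash
python3 -m inch '[[0.004,0.0005,0,-0.4,1],[0,0,0,0,1],[0,0,0,0,1]]'|grep -E "pos|force"; python3 - <<'E'
from fit import *
p=capture("scene"); cv2.imwrite("pics/i.png",cv2.resize(p["frame"][140:310,240:480],None,fx=3,fy=3,interpolation=cv2.INTER_CUBIC))
E
```

```text
position: [546.0, -255.4, 75.9]
force: [-7.9, 10.2, 2.2]
```

View pics/i.png

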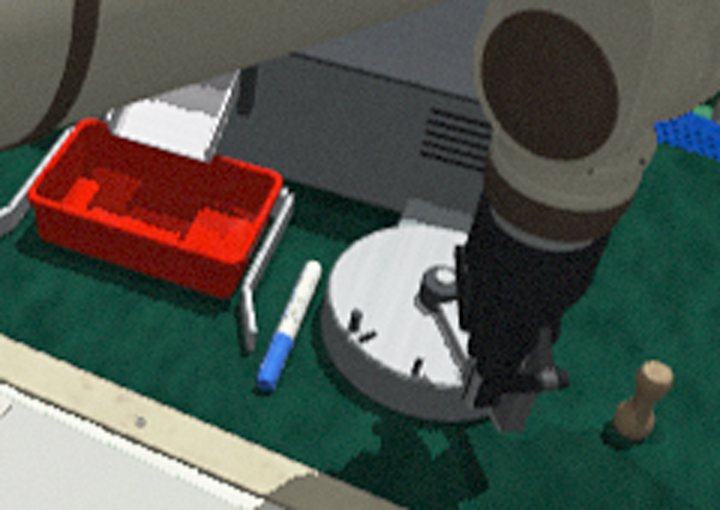

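The arm is at the second stop and the reaction has risen to 13 N. I withdraw and verify.

```bash
python3 -m inch '[[-0.005,0,0,0,1],[-0.02,0,0,0,1],[-0.01,0,0,0,1],[0,0,-0.05,0,1],[0,0,-0.05,0,1],[0,0.04,-0.02,0,1],[0,0.06,0,0,1],[0,0.06,0,0,1],[0,0.03,0,0,1],[0,0,0,0,1],[0,0,0,0,1]]'; python3 - <<'E'
from fit import *
np.set_printoptions(precision=2,suppress=True)
P=np.array([650.3,-203]);O=np.array([652.6,47.5])
for n in("scene","top"):
    p=capture(n); w=cloud(p).reshape(-1,3); print(n,"bin",np.array(binpose(p)))
    k=w[(w[:,2]>104)&(w[:,2]<118)&(abs(np.hypot(w[:,0]-P[0],w[:,1]-P[1])-115)<24)&(w[:,0]<640)]
    if len(k): d=k.mean(0)[:2]-P; a=np.arctan2(-d[1],-d[0]); print(len(k),k.mean(0),"joint",a-.072+.585)
    for t in ("marker","stamp","gauge_set"):
        print(t,[(round(q["p"],2),back(p,*q["position"])) for q in spotter.search_frame(t,p)[:2]])
    cv2.imwrite(f"pics/j_{n}.png",cv2.resize(p["frame"][80:290,160:450],None,fx=2.5,fy=2.5,interpolation=cv2.INTER_CUBIC))
E
```

```text
time_s: 16.12
position: [376.3, -345.6, 196.7]
orientation: [[0.61, -0.792, 0.001], [-0.792, -0.61, -0.0], [0.001, -0.0, -1.0]]
force: [0.3, 0.1, -0.7]
grip_width: -0.2
scene bin [651.71  40.02 124.39 186.86   3.38 405.  ]
160 [ 554.89 -272.76  110.57] joint 1.144319970853509
marker [(0.72, array([ 586.37, -106.77,   13.99]))]
stamp []
gauge_set []
top bin [653.11  44.3  120.47 187.67   4.   370.  ]
102 [ 559.31 -270.33  111.45] joint 1.1500496683037653
marker [(0.66, array([594.07, -98.89,  12.74]))]
stamp [(0.41, array([ 634.1 , -363.25,   24.2 ]))]
gauge_set [(0.94, array([588.35, 262.3 ,  18.79]))]
```

View pics/j_top.png

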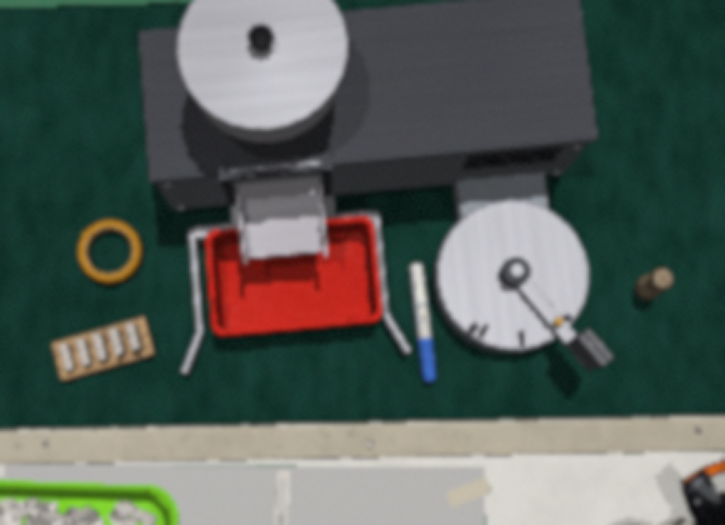

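The bin is still home, the lever rests at about 1.15 rad (paddle at crop (590,348)), and the bystanders are where they were. I hand in now.

```bash
python3 -c "
from plant import job; print(job.hand_in())"
```

```text
the job is handed in; nothing more can be done
None
```

The bin is docked against the back stop, the gate lever is at its second stop, and I handed the job in after about 16 s of robot time. No verdict is reported.

- **Bin:** I pushed it home with the two open fingertips until the reaction force rose to about 14 N at the stop. The last top view puts its centre at about (653, 44) mm, against my dock estimate of (652.6, 47.5) mm. It is turned less than 1° from the feeder.
- **Lever:** I swung the paddle round with shut fingers, past the notch, until about 13 N at the second stop. After I withdrew, the two cameras gave 1.14 and 1.15 rad (1.08 is needed).
- **Bystanders:** The last top picture shows the marker, stamp and gauge set unmoved. The spotter places them within about 10 mm of the first readings.
- **Disagreements:**
  - The scene camera puts the bin about 4 mm further right than the top camera does.
  - The spotter missed the stamp and the gauge set in the last scene picture.
  - One lever reading, taken with the arm in view, was unusable.

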